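Work the ratchet press over a test card

ROBOT

A 7-joint arm with a two-finger parallel gripper is mounted at the origin on a cart in front of the work surface, level with it; the furniture and walls round the work are solid. World frame = base frame: x ahead of the robot, y to its left, z up, the work surface at z = 0. Lengths are in m, angles in rad, forces in N, time in s.
With the tool pointing down it reaches from about 0.4 to 0.85 m from the base axis. Payload 4.5 kg.
Tool frame: the origin (TCP) lies on the centre line of the jaws, within the pads' length; the fingertips stand 14 mm ahead of it and the grasp point (between the pads) lies 5 mm behind it (bot.tip_extent is the z of the fingertips in the tool frame, in m); z points along the fingers, y is the direction in which the jaws open and shut (so a half turn about z gives the same grasp; the last joint's range is limited). The gripper opens to 85 mm and grips with 20 to 120 N. Pads are 22 mm wide; open, the fingers measure 114 mm over their backs; the gripper's body (76 mm by 85 mm) begins 54 mm behind the grasp point. The pads swing forward as they close: fully open they stand 13 mm farther back than shut.
Start: joints at [-1.175, 0.689, -0.195, 1.565, 0.157, 0.902, -0.215], TCP at [0.221, 0.585, 0.245] pointing down, gripper open.
Joint ranges: [-3.01, 3.01], [-0.46, 2.08], [-1.47, 1.51], [0.13, 2.56], [-1, 4.14], [0.04, 2.09], [-2.66, 2.66]. Speed limits (rad/s): [2.57, 2.57, 3.14, 3.14, 3.14, 3.14, 3.14].

INTERFACE

Orientations are given as a unit quaternion [w, x, y, z].
In Python, from plant import read_state, viewer, bot gives the robot as it stands.
- The arm moves only by the shell command python3 -m jog 'ROWS' [FORCE]. ROWS is JSON, one flat list of numbers, 7 for each row, row after row: the opening, from -1 (shut) to 1 (fully open), then the shift along the tool's x, y, z in m, then the turn, a rotation vector about the tool's x, y, z in degrees. A call has 1 to 5 rows; each row shifts and turns the commanded pose from where the row before left it, along the tool's axes as they then stand; what a row does not reach is not made up. A row lasts 1/12 s, in which the tool goes at most 41.7 mm and 7.16 degrees, less where a joint would pass 70% of its speed; a pose out of reach is approached as far as the arm can. A call is refused whole if a number of a shift passes 0.0417 or a number of a turn 7.16, either way. A call with a gripper value outside its range is refused whole. The fingers move at their own pace and stop on an object; FORCE is the grip in N (left out, the last holds). Time passes only in rows, so rows that do not move let the fingers close. It gives the time, the measured TCP pose, the force and the opening at its end, in the units of the state.
- read_state(): the state, without advancing time (a new reading comes with each control period).
- viewer.read_camera(name): name is "side" or "top"; returns a dict with "pixels" (420x560x3 uint8, red, green, blue), "fx", "fy", "cx", "cy" (pixels), "k1" (the pictures are not rectified: a ray, as slopes to the right and down, at radius r is drawn at 1 + k1 r^2 times it, then the intrinsics apply), "xyz" and "attitude" of the camera in the world. Camera axes: x right, y down, z forward; pixel columns grow to the right and rows downward; lengths in m; the calibration is good to about 2 mm. A picture is of the moment at which its call begins. There is no depth.
- bot.job_done(): hands the job in, once; it reports no verdict.
The state is a dict: "clock": time; "joint_positions": joint angles; "joint_velocities": joint speeds; "effort": joint torques, N m; "tcp_pos": TCP position; "orientation": TCP orientation; "wrist_force": force on the tool from outside, world axes, zero at the start; "torque": the same for the moment, N m; "finger_gap": finger opening in m.
Only numpy, scipy, OpenCV 4.12 (cv2) and the standard library are available. Lean on these libraries where they do the work, as an engineer would, in place of code of your own. Each camera call takes 0.05 s, during which the arm holds its last target.

TASK

One of the two small ratchet presses has a white test card lying under its ram. Pull that press's ram up by its knob, click by click, to its top notch and let go so that the pawl holds it there; then lift the pawl by pressing its tail pad down and keep it down until the ram has sunk fully onto the card. Let the pawl spring back, and leave the card in its place.

Things in the scene. Friction and masses are not known exactly. Their poses are not given: they have to be found in the camera images.
- press: The press that has the card (an identical one without a card stands on the other side; sides are swapped at random). Fixed: base plate 160 x 120 mm, top at z 14 mm, grey column behind, two grey cheeks (top z 168) that guide an upright toothed rail, the ram. Origin: on the bench below the ram's axis; z up, x from the pawl's pad to the column, away from the robot (up to 20 degrees aslant).
- press_knob (a point): Centre of the black upright cylindrical knob on top of the ram, 31 mm across, 38 mm high (19 mm above and below this point), on the ram's axis, 205 mm above the bench plus the ram's value; it moves with the ram. At least 18 mm of free rod below it; clear all round for a grasp from above.
- press_ram (a joint): Height of the ram, m: about 0.002 down on the card, stop at 0.070. 0.5 kg, pulls up with 5 to 15 N, sinks by itself at 0.15 m/s once free. The pawl lets it rise and holds it at 0.015, 0.030, 0.045, 0.060 (top notch); let go, it settles on the next notch below. Starts in the first or second notch. For the top notch pull it to 0.063 to 0.069, then let go.
- press_pad (a point): Top centre of the pawl's flat steel tail pad, 30 (x) x 34 (y) x 6 mm, at the end of the lever in front of the press: 126 mm from the ram's axis towards -x of the press, 133 mm above the bench when up. Pressing it down from above lifts the pawl out of the teeth; it swings about a pin 102 mm away towards the ram.
- press_pawl (a joint): Angle of the sprung pawl, rad: 0 engaged (pad up), stop at 0.30 (pad 31 mm down). From 0.18 (pad 19 mm down) the ram is free: press 22 to 28 mm down, which takes 2 to 5 N, and hold about 1 s; let back early, it catches the ram in a lower notch. It springs back by itself.
- card: White test card (flat cassette) 20 x 70 x 5 mm, loose, lying flat on the base plate under the ram, its length along y of the press, between two 3 mm high fences. Origin: centre of its underside, 14 mm above the bench.
Mind the look-alikes: they are no part of the job. What is shaped like the press but orange is not meant.

How it is judged:
On the way, in this order (a step that is already met when the one before it is completed fails the run):
1. the ram hangs in its top notch, held by the pawl, and the press is let go (value of joint press_ram between 0.056 and 0.065 m and value of joint press_pawl below 0.05 rad and contact force between the fingers and press below 0.2 N), for 0.2 s.
2. the pawl is lifted out of the teeth (value of joint press_pawl above 0.12 rad), for 0.1 s.
At the end, for the whole second after the job is handed in: The ram is fully down on the card (ram value below 0.007 m), the pawl has sprung back (below 0.05 rad), and the card still lies flat in its place under the ram, within 10 mm across and 20 mm along its length (value of joint press_ram below 0.007 m and value of joint press_pawl below 0.05 rad and x of card in the frame of press between -0.01 and 0.01 m and y of card in the frame of press between -0.02 and 0.02 m and z of card in the frame of press below 0.018 m); the robot touches nothing.
It fails at once if the card is shoved out of its place by more than 15 mm (distance of card from where it was at the start of the episode above 0.015 m).
It also fails if it takes over 51 s, if anything falls off the work surface, if the arm or the gripper's body presses on something with over 40 N, if the wrist force passes 120 N, or if a joint passes its speed limit or range.

## Working session

There is one attempt and no reset: what is moved stays moved. The work goes in short steps, Python scripts to look and compute and a shell command to move; the robot and the scene stay as the last step left them, time stands still between calls to the robot, and variables do not carry over. Pictures are saved under pics/ and viewed, and the job is handed in when it is done.

```bash
ls; mkdir -p pics; python3 - <<'E'
from plant import read_state, viewer, bot
import cv2
print(read_state()); print(bot.tip_extent)
for n in("side","top"):
    c=viewer.read_camera(n); cv2.imwrite(f"pics/{n}0.png",c["pixels"][:,:,::-1])
    print({k:v for k,v in c.items() if k!="pixels"})
E
```

```text
pics
{'clock': 0.0, 'joint_positions': array([-1.17522639,  0.69002258, -0.19450803,  1.56640815,  0.15729796,
        0.90245637, -0.21510069]), 'joint_velocities': array([ 1.04793591e-03, -1.58391605e-04,  1.29273721e-04,  7.26807567e-05,
       -1.94480446e-04,  9.03280811e-04,  3.48221686e-03]), 'effort': array([ 1.66720802e-04, -5.39616930e+01, -1.26608077e+00, -1.58540815e+01,
        9.15087643e-03,  9.58909281e-03, -6.81174541e-06]), 'tcp_pos': array([0.22102463, 0.58392132, 0.24444269]), 'orientation': array([-1.05213292e-04,  1.79857922e-01,  9.83692138e-01, -9.45655704e-04]), 'wrist_force': array([-0.08458545,  0.53800171, -0.01779755]), 'torque': array([ 0.02543806,  0.02657372, -0.0051436 ]), 'finger_gap': 0.08555814966004395}
0.014
{'fx': 460.8192919517807, 'fy': 460.8192919517807, 'cx': 276.08695183284385, 'cy': 216.6554227634499, 'k1': -0.10954028748111057, 'xyz': array([0.60580138, 0.82444076, 0.59731279]), 'attitude': array([-0.01166764,  0.04130046,  0.85375919, -0.51889631])}
{'fx': 532.2011442903984, 'fy': 532.2011442903984, 'cx': 274.0411701151116, 'cy': 210.57928621258247, 'k1': -0.19299764258216204, 'xyz': array([0.13701771, 0.02024474, 1.31729611]), 'attitude': array([ 0.10646194, -0.66011572,  0.73319095, -0.12387134])}
```

View pics/side0.png

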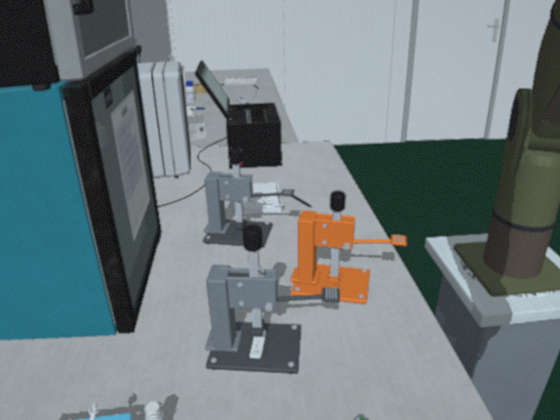

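View pics/top0.png

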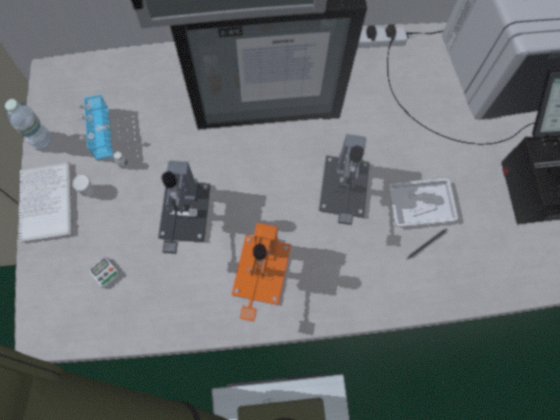

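The side view shows a white card at about (258,345) under the near (left) grey press. The far grey press is at (235,200). I'll zoom in to check both presses.

```bash
python3 - <<'E'
import cv2,numpy as np
s=cv2.imread("pics/side0.png");t=cv2.imread("pics/top0.png")
a=cv2.resize(s[220:380,190:350],(400,400),interpolation=cv2.INTER_CUBIC)
b=cv2.resize(s[150:250,190:290],(400,400),interpolation=cv2.INTER_CUBIC)
cv2.imwrite("pics/z1.png",np.hstack([a,b]))
a=cv2.resize(t[150:270,130:250],(400,400),interpolation=cv2.INTER_CUBIC)
b=cv2.resize(t[120:240,290:410],(400,400),interpolation=cv2.INTER_CUBIC)
cv2.imwrite("pics/z2.png",np.hstack([a,b]))
E
```

```text
(no output)
```

View pics/z1.png

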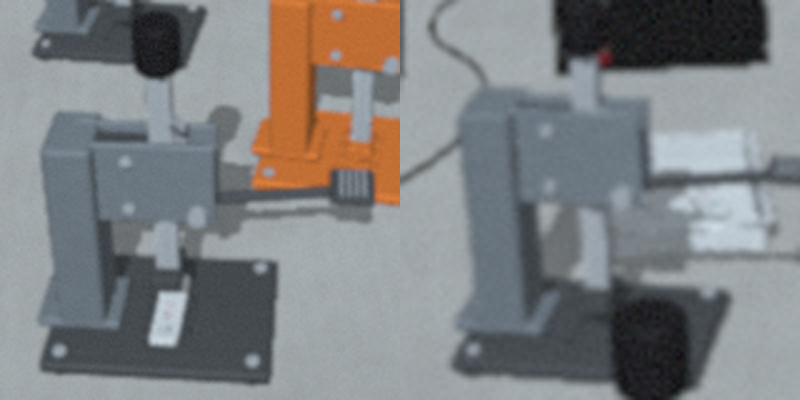

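View pics/z2.png

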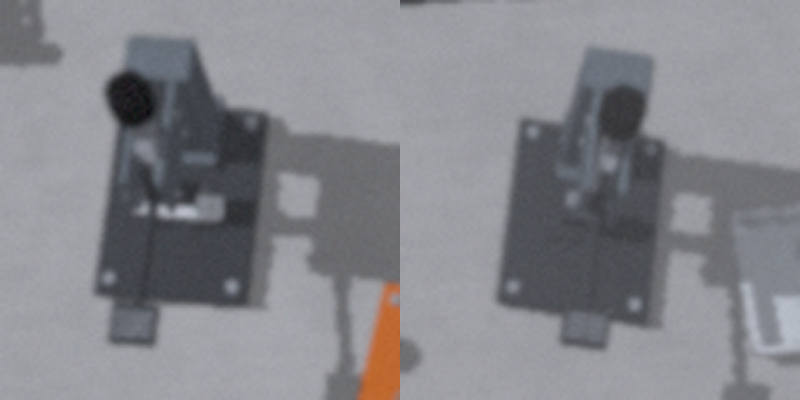

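The left press (y>0) has the card: it shows in both views, and the right press has none. Next I'll measure the knob, pad and plate.

```bash
cat > h.py <<'E'
import cv2,numpy as np
from scipy.spatial.transform import Rotation as R
def K(c): return np.array([[c["fx"],0,c["cx"]],[0,c["fy"],c["cy"]],[0,0,1.]])
def rot(c):
    w,x,y,z=c["attitude"]; return R.from_quat([x,y,z,w]).as_matrix()
def ray(c,uv):
    p=cv2.undistortPoints(np.array([[uv]],float),K(c),np.array([c["k1"],0,0,0,0.]))[0,0]
    d=rot(c)@np.array([p[0],p[1],1]); return c["xyz"],d/np.linalg.norm(d)
def onplane(c,uv,z):
    o,d=ray(c,uv); return o+d*(z-o[2])/d[2]
def tri(c1,u1,c2,u2):
    o1,d1=ray(c1,u1);o2,d2=ray(c2,u2)
    A=np.stack([d1,-d2],1); s=np.linalg.lstsq(A,o2-o1,rcond=None)[0]
    p,q=o1+d1*s[0],o2+d2*s[1]; return (p+q)/2,np.linalg.norm(p-q)
def proj(c,P):
    Rm=rot(c); rv=cv2.Rodrigues(Rm.T)[0]; t=-Rm.T@c["xyz"]
    return cv2.projectPoints(np.array([P],float),rv,t,K(c),np.array([c["k1"],0,0,0,0.]))[0][0,0]
def blob(c,box,thr,lo=0):
    x0,x1,y0,y1=box; g=c["pixels"][y0:y1,x0:x1].max(2)
    m=((g<thr)&(g>=lo)).astype(np.uint8)
    n,l,s,ce=cv2.connectedComponentsWithStats(m)
    return [(s[i]+np.array([x0,y0,0,0,0]),ce[i]+[x0,y0]) for i in np.argsort(-s[1:,4])[:3]+1]
E
python3 - <<'E'
from plant import viewer
from h import *
s=viewer.read_camera("side");t=viewer.read_camera("top")
for thr in(35,45,55):
    print(thr,"side knob",blob(s,(235,275,215,262),thr)[:1],"top",blob(t,(150,190,160,200),thr)[:1])
for thr in(70,80,90,100): print(thr,"plate/pad top",blob(t,(155,190,235,260),thr)[:1],"side pad",blob(s,(310,350,280,310),thr)[:1])
# white bolts on base plate in top
g=t["pixels"].max(2); print(t["pixels"][230:240,155:170].max(2))
ub=blob(s,(235,275,215,262),45)[0][1]; ut=blob(t,(150,190,160,200),45)[0][1]
print("knob tri",tri(s,ub,t,ut))
print("card(side)",onplane(s,(258,346),.019))
for n,c,uv in (("T",t,(162.5,233.5)),("T",t,(199.5,236)),("T",t,(205.5,186.5)),("S",s,(213.5,360.5)),("S",s,(291,364.5)),("S",s,(294.5,327)),):
    print(n,uv,onplane(c,uv,.016))
E
```

```text
35 side knob [(array([244, 227,  18,  23, 168]), array([252.39285714, 239.73809524]))] top [(array([164, 173,  12,  14,  98]), array([169.73469388, 180.01020408]))]
45 side knob [(array([243, 225,  19,  26, 396]), array([252.09343434, 237.29040404]))] top [(array([163, 173,  13,  14, 138]), array([169.2826087 , 179.48550725]))]
55 side knob [(array([242, 224,  21,  27, 444]), array([251.95495495, 236.86261261]))] top [(array([163, 172,  14,  16, 165]), array([169.37575758, 179.66666667]))]
70 plate/pad top [(array([171, 235,   3,   4,   9]), array([172.33333333, 236.66666667]))] side pad []
80 plate/pad top [(array([161, 235,  29,   7, 130]), array([176.3       , 237.01538462]))] side pad [(array([321, 295,   3,   4,   9]), array([322.33333333, 296.33333333]))]
90 plate/pad top [(array([160, 235,  30,   8, 161]), array([175.14906832, 237.48447205]))] side pad [(array([320, 289,  19,  13,  60]), array([326.6 , 297.25]))]
100 plate/pad top [(array([159, 235,  31,   9, 192]), array([174.59375   , 237.88541667]))] side pad [(array([310, 288,  29,  15, 126]), array([325.51587302, 296.9841
[... 377 characters left out ...]
  74  76]
 [163 163 148 121  92  82  81  84  75  72  74  72  77  74  77]
 [164 160 147 120  94  83  79  78  79  76  75  73  74  75  78]
 [164 162 151 135 115 103 101  90  83  78  75  74  76  76  77]
 [162 161 158 153 146 140 133 127 109  93  83  77  80  82  85]]
knob tri (array([0.5991532 , 0.19542948, 0.23515411]), np.float64(0.001456252460673879))
card(side) [0.60028925 0.20787154 0.019     ]
T (162.5, 233.5) [0.5442408 0.2548259 0.016    ]
T (199.5, 236) [0.52798306 0.16004406 0.016     ]
T (205.5, 186.5) [0.66158105 0.13600816 0.016     ]
S (213.5, 360.5) [0.67883467 0.23292726 0.016     ]
S (291, 364.5) [0.54654189 0.25572195 0.016     ]
S (294.5, 327) [0.52945196 0.16108913 0.016     ]
```

```bash
python3 - <<'E'
from plant import viewer
from h import *
s=viewer.read_camera("side");t=viewer.read_camera("top")
y=np.deg2rad(-9.7); ex=np.array([np.cos(y),np.sin(y),0]); ey=np.array([-ex[1],ex[0],0])
k=np.array([.599,.1955,0]); pad=k-.126*ex+[0,0,.133]; print(pad)
out=[]
for c,b in((s,(300,360,270,310)),(t,(150,190,235,265))):
    print("pad",proj(c,pad),"knob",proj(c,k+[0,0,.235]))
    im=c["pixels"][:,:,::-1].copy()
    x0,x1,y0,y1=b
    im=cv2.resize(im[y0:y1,x0:x1],None,fx=9,fy=9,interpolation=cv2.INTER_CUBIC)
    for dx in(-.015,.015):
        for dy in(-.017,.017):
            u=(proj(c,pad+dx*ex+dy*ey)-[x0,y0]+.5)*9; cv2.circle(im,(int(u[0]),int(u[1])),3,(0,0,255),-1)
    out.append(cv2.resize(im,(390,390)))
cv2.imwrite("pics/pad.png",np.hstack(out))
q=[0.17986,.98369] # tool x axis for w~0,x,y
x,yy=q; print("tool x",[x*x-yy*yy,2*x*yy],"tool y",[2*x*yy,yy*yy-x*x])
E
```

```text
[0.47480136 0.21672966 0.133     ]
pad [330.96650959 292.56514597] knob [252.62982014 237.55692661]
pad [170.34070394 246.34036138] knob [169.30327917 179.25114982]
tool x [-0.9352963964999998, 0.35385296679999995] tool y [0.35385296679999995, 0.9352963964999998]
```

View pics/pad.png

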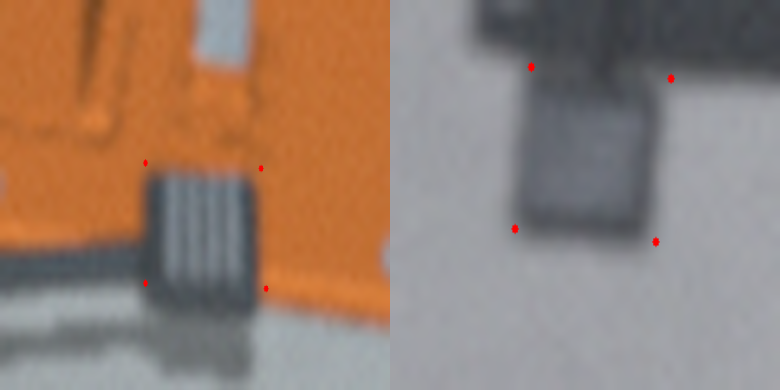

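The pad prediction fits both views to within 2 mm. The knob is at about (0.599, 0.1955, 0.235), which puts the ram at about 0.030, its second notch. The press yaw is -9.7°. I'll start moving over the knob.

```bash
python3 -m jog '[1,-0.03,-0.014,-0.011,0,0,0, 1,-0.03,-0.014,-0.011,0,0,0, 1,-0.03,-0.014,-0.011,0,0,0, 1,-0.03,-0.014,-0.011,0,0,0, 1,-0.03,-0.014,-0.011,0,0,0]'
python3 -m jog '[1,-0.03,-0.014,0,0,0,0, 1,-0.03,-0.014,0,0,0,0, 1,-0.03,-0.014,0,0,0,0, 1,-0.03,-0.014,0,0,0,0, 1,-0.03,-0.014,0,0,0,0]'
```

```text
clock: 0.72
tcp_pos: [0.3376, 0.4647, 0.3008]
orientation: [0.0, 0.18, 0.984, -0.0]
wrist_force: [0.3, 0.6, -0.1]
finger_gap: 0.0852
clock: 1.13
tcp_pos: [0.4532, 0.3461, 0.3004]
orientation: [0.0, 0.18, 0.984, 0.0]
wrist_force: [0.3, 0.2, 0.2]
finger_gap: 0.0852
```

```bash
python3 -m jog '[1,-0.03,-0.014,0,0,0,0, 1,-0.03,-0.014,0,0,0,0, 1,-0.03,-0.014,0,0,0,0, 1,-0.03,-0.014,0,0,0,0, 1,-0.03,-0.014,0,0,0,0]'
python3 -m jog '[1,-0.01,-0.005,0,0,0,0, 1,-0.01,-0.005,0,0,0,0, 1,-0.005,-0.002,0,0,0,0, 1,0,0,0,0,0,0, 1,0,0,0,0,0,0]'
cat > rel.py <<'E'
import sys,numpy as np
from plant import read_state
from h import R
s=read_state(); w,x,y,z=s["orientation"]
t=np.array([float(a) for a in sys.argv[1:4]])
print("tool delta",np.round(R.from_quat([x,y,z,w]).as_matrix().T@(t-s["tcp_pos"]),4),"gap",round(s["finger_gap"],4),"F",np.round(s["wrist_force"],1))
E
python3 rel.py .599 .1955 .230
```

```text
clock: 1.55
tcp_pos: [0.5687, 0.2274, 0.3003]
orientation: [-0.0, 0.18, 0.984, -0.0]
wrist_force: [0.8, 0.1, -0.9]
finger_gap: 0.0857
clock: 1.97
tcp_pos: [0.5859, 0.2105, 0.3003]
orientation: [-0.001, 0.179, 0.984, 0.001]
wrist_force: [-1.0, 0.7, 0.3]
finger_gap: 0.0854
tool delta [-0.0176 -0.0095  0.0702] gap 0.0854 F [-1.   0.7  0.3]
```

```bash
python3 -m jog '[1,-0.009,-0.005,0,0,0,0, 1,-0.009,-0.005,0,0,0,0, 1,0,0,0.015,0,0,0, 1,0,0,0.015,0,0,0, 1,0,0,0.01,0,0,0]'
python3 -m jog '[1,0,0,0,0,0,0]'
python3 rel.py .599 .1955 .230
python3 - <<'E'
from plant import viewer
from h import *
o=[]
for n in("side","top"):
    c=viewer.read_camera(n); o.append(cv2.resize(c["pixels"][:,:,::-1],(400,300)))
    if n=="side": a=cv2.resize(c["pixels"][170:310,180:360,::-1],(400,311))
    else: b=cv2.resize(c["pixels"][130:270,100:280,::-1],(400,311))
cv2.imwrite("pics/over.png",np.hstack([a,b]))
E
```

```text
clock: 2.38
tcp_pos: [0.6002, 0.1922, 0.2591]
orientation: [-0.0, 0.18, 0.984, -0.001]
wrist_force: [0.6, 0.4, 0.3]
finger_gap: 0.0852
clock: 2.47
tcp_pos: [0.5991, 0.1921, 0.258]
orientation: [-0.002, 0.18, 0.984, -0.001]
wrist_force: [-1.1, 0.4, 1.1]
finger_gap: 0.0851
tool delta [0.0012 0.0032 0.028 ] gap 0.0851 F [-1.1  0.4  1.1]
```

View pics/over.png

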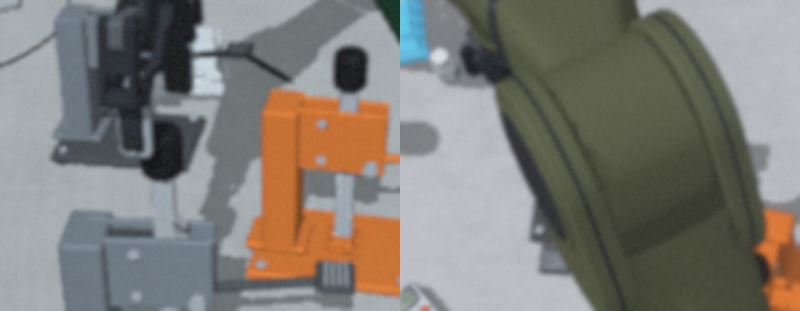

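The side view shows the jaws above and around the knob at crop (160,150), with nothing touching. I'll correct y by 3 mm and descend.

```bash
python3 -c "
from plant import viewer
from h import *
c=viewer.read_camera('side')
print(proj(c,(.614,.232,.257)),'seen ~(241,240)')"
python3 -m jog '[1,0.001,0.003,0.008,0,0,0, 1,0,0,0.008,0,0,0, 1,0,0,0.008,0,0,0, 1,0,0,0.004,0,0,0, 1,0,0,0,0,0,0]'
python3 rel.py .599 .1955 .230
```

```text
[242.7326676  237.58575277] seen ~(241,240)
clock: 3.03
tcp_pos: [0.5994, 0.1958, 0.2307]
orientation: [-0.001, 0.18, 0.984, -0.001]
wrist_force: [-0.9, -1.7, 0.6]
finger_gap: 0.0854
tool delta [ 0.0003 -0.0005  0.0007] gap 0.0854 F [-0.9 -1.7  0.6]
```

Aligned with no contact. Closing the gripper.

```bash
python3 -m jog '[-1,0,0,0,0,0,0, -1,0,0,0,0,0,0, -1,0,0,0,0,0,0, -1,0,0,0,0,0,0, -1,0,0,0,0,0,0]' 60
python3 -m jog '[-1,0,0,0,0,0,0, -1,0,0,0,0,0,0, -1,0,0,0,0,0,0, -1,0,0,0,0,0,0, -1,0,0,0,0,0,0]'
python3 rel.py .599 .1955 .230
```

```text
clock: 3.45
tcp_pos: [0.6002, 0.1956, 0.2328]
orientation: [0.0, 0.18, 0.984, -0.0]
wrist_force: [-1.5, -0.4, 3.0]
finger_gap: 0.0292
clock: 3.87
tcp_pos: [0.6003, 0.1956, 0.2328]
orientation: [0.0, 0.18, 0.984, -0.0]
wrist_force: [-1.9, -2.1, 6.1]
finger_gap: 0.0294
tool delta [ 0.0011 -0.0006  0.0028] gap 0.0294 F [-1.9 -2.1  6.1]
```

```bash
python3 -m jog '[-1,0,0,-0.005,0,0,0, -1,0,0,-0.005,0,0,0, -1,0,0,-0.005,0,0,0, -1,0,0,-0.005,0,0,0, -1,0,0,0,0,0,0]'
python3 rel.py .599 .1955 .230
python3 - <<'E'
from plant import viewer
from h import *
c=viewer.read_camera("side")
cv2.imwrite("pics/lift1.png",cv2.resize(c["pixels"][190:310,180:360,::-1],(720,480)))
E
```

```text
clock: 4.28
tcp_pos: [0.6002, 0.1956, 0.252]
orientation: [-0.0, 0.18, 0.984, -0.001]
wrist_force: [1.0, -1.4, -5.2]
finger_gap: 0.0291
tool delta [ 0.0011 -0.0005  0.022 ] gap 0.0291 F [ 1.  -1.4 -5.2]
```

View pics/lift1.png

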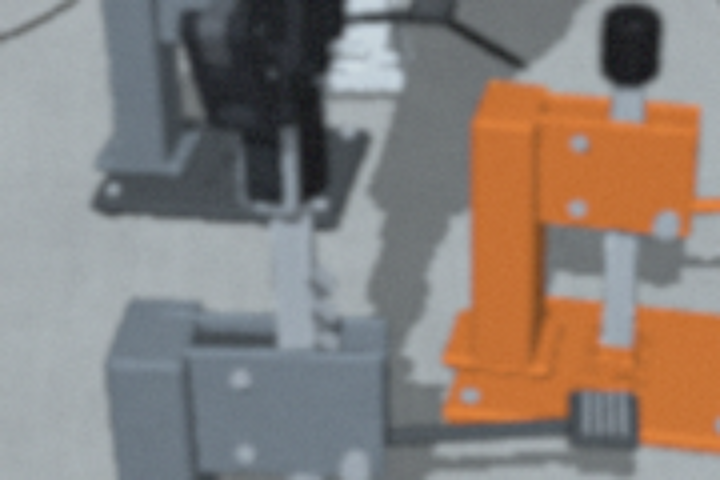

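The ram is rising in the grip: the rail teeth show below the fingers at crop (320,300). About 17 mm to go.

```bash
python3 -m jog '[-1,0,0,-0.005,0,0,0, -1,0,0,-0.005,0,0,0, -1,0,0,-0.004,0,0,0, -1,0,0,-0.003,0,0,0, -1,0,0,0,0,0,0]'
python3 -m jog '[-1,0,0,0,0,0,0, -1,0,0,0,0,0,0]'
python3 rel.py .599 .1955 .269
python3 - <<'E'
from plant import viewer
from h import *
c=viewer.read_camera("side")
cv2.imwrite("pics/lift2.png",cv2.resize(c["pixels"][170:310,180:360,::-1],(720,560)))
E
```

```text
clock: 4.75
tcp_pos: [0.6002, 0.1957, 0.2703]
orientation: [0.0, 0.18, 0.984, -0.0]
wrist_force: [0.8, -3.3, -4.4]
finger_gap: 0.0292
clock: 4.92
tcp_pos: [0.6002, 0.1956, 0.2697]
orientation: [0.0, 0.18, 0.984, -0.0]
wrist_force: [0.6, -3.7, -4.3]
finger_gap: 0.0288
tool delta [ 0.0011 -0.0006  0.0007] gap 0.0288 F [ 0.6 -3.7 -4.3]
```

View pics/lift2.png

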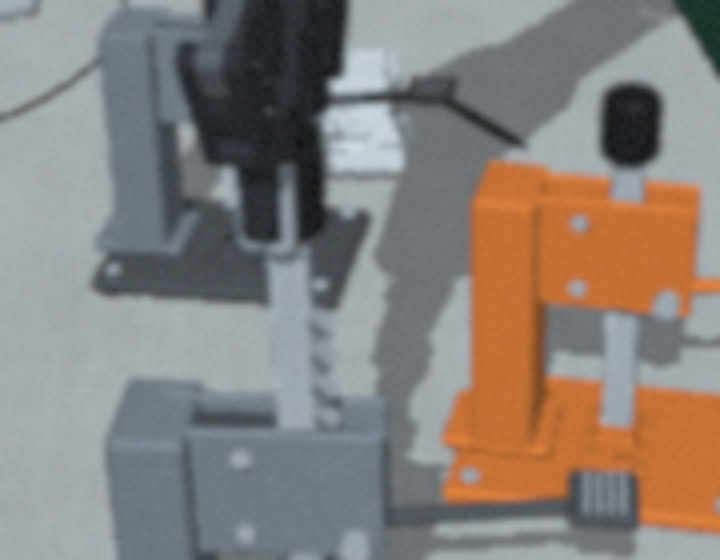

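```bash
python3 -m jog '[-1,0,0,0.003,0,0,0, -1,0,0,0.002,0,0,0, -1,0,0,0,0,0,0]'
python3 -m jog '[1,0,0,0,0,0,0, 1,0,0,0,0,0,0, 1,0,0,0,0,0,0, 1,0,0,0,0,0,0, 1,0,0,0,0,0,0]'
python3 -m jog '[1,0,0,-0.015,0,0,0, 1,0,0,-0.015,0,0,0, 1,0,0,-0.015,0,0,0, 1,0,0,-0.015,0,0,0, 1,0,0,0,0,0,0]'
python3 - <<'E'
from plant import viewer
from h import *
c=viewer.read_camera("side")
cv2.imwrite("pics/rel1.png",cv2.resize(c["pixels"][150:310,180:360,::-1],(640,569)))
E
```

```text
clock: 5.22
tcp_pos: [0.6002, 0.1957, 0.2637]
orientation: [-0.0, 0.18, 0.984, -0.0]
wrist_force: [0.6, -4.3, -5.4]
finger_gap: 0.0293
clock: 5.63
tcp_pos: [0.6005, 0.1973, 0.2649]
orientation: [0.0, 0.18, 0.984, 0.001]
wrist_force: [0.5, 0.8, -0.4]
finger_gap: 0.0854
clock: 6.05
tcp_pos: [0.602, 0.1975, 0.3278]
orientation: [0.003, 0.18, 0.984, 0.002]
wrist_force: [1.2, -0.9, 0.4]
finger_gap: 0.085
```

View pics/rel1.png

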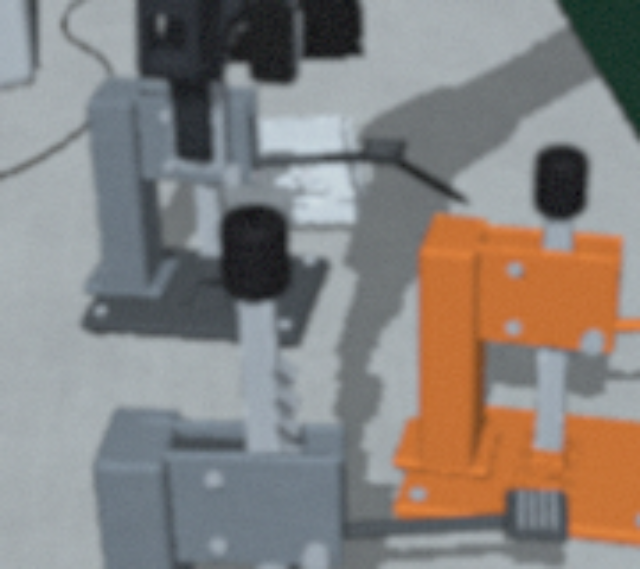

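The knob is now free at crop (255,253), clearly higher than before, and the fingers are clear of it. I'll check its height.

```bash
python3 - <<'E'
from plant import viewer
from h import *
c=viewer.read_camera("side")
b=blob(c,(235,272,200,240),45); print(b[:2])
for z in(.22,.235,.25,.265): print(z,proj(c,(.599,.1955,z)))
E
python3 rel.py .4748 .2167 .17
```

```text
[(array([243, 209,  19,  25, 388]), array([251.22680412, 221.23969072]))]
0.22 [253.07317894 245.73515468]
0.235 [252.62982014 237.55692661]
0.25 [252.17943467 229.21665425]
0.265 [251.72196183 220.71133471]
tool delta [ 0.1247 -0.0258  0.1544] gap 0.0857 F [-1.2  1.1 -0.5]
```

The ram measures about 0.060, the top notch. Moving over to the pad and closing the fingers.

```bash
python3 -m jog '[1,0.025,-0.005,0,0,0,0, 1,0.025,-0.005,0,0,0,0, 1,0.025,-0.005,0,0,0,0, 1,0.025,-0.005,0,0,0,0, -1,0.024,-0.005,0,0,0,0]' 40
python3 -m jog '[-1,0,0,0.03,0,0,0, -1,0,0,0.03,0,0,0, -1,0,0,0.03,0,0,0, -1,0,0,0.03,0,0,0, -1,0,0,0,0,0,0]'
python3 -m jog '[-1,0,0,0,0,0,0, -1,0,0,0,0,0,0]'
python3 rel.py .4748 .2167 .147
python3 - <<'E'
from plant import viewer
from h import *
c=viewer.read_camera("side")
cv2.imwrite("pics/pad1.png",cv2.resize(c["pixels"][200:380,200:400,::-1],(640,576)))
E
```

```text
clock: 6.57
tcp_pos: [0.4734, 0.2166, 0.323]
orientation: [-0.001, 0.18, 0.984, -0.001]
wrist_force: [0.3, -0.5, 0.8]
finger_gap: 0.0756
clock: 6.98
tcp_pos: [0.4715, 0.2146, 0.1988]
orientation: [-0.005, 0.18, 0.984, -0.004]
wrist_force: [-0.7, 0.1, -0.3]
finger_gap: 0.0122
clock: 7.15
tcp_pos: [0.4759, 0.2172, 0.2051]
orientation: [0.0, 0.18, 0.984, 0.0]
wrist_force: [0.6, 0.4, 0.4]
finger_gap: -0.0
tool delta [ 0.0009 -0.0009  0.0581] gap -0.0 F [0.6 0.4 0.4]
```

View pics/pad1.png

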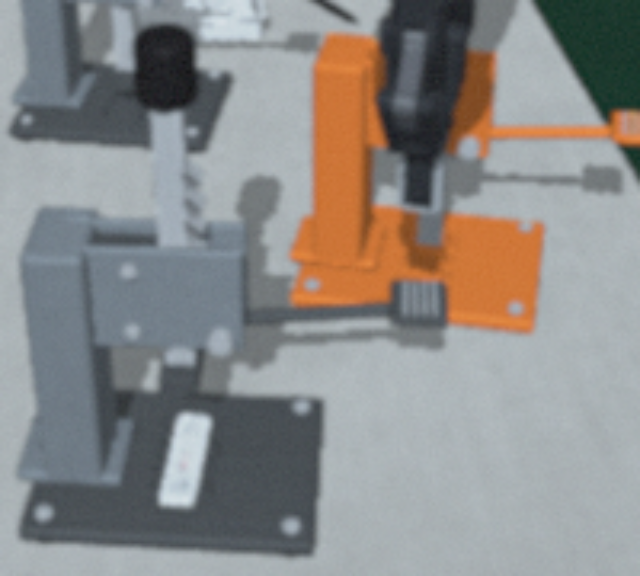

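The closed fingers, with tip at crop (420,210), are lined up above the pad at (418,300). The ram is still in its top notch and the card (185,460) is in place. Pressing down now.

```bash
python3 -m jog '[-1,0,0,0.02,0,0,0, -1,0,0,0.02,0,0,0, -1,0,0,0.012,0,0,0, -1,0,0,0.005,0,0,0]'
python3 -m jog '[-1,0,0,0.006,0,0,0, -1,0,0,0.006,0,0,0, -1,0,0,0.006,0,0,0, -1,0,0,0.006,0,0,0, -1,0,0,0.002,0,0,0]'
python3 -m jog '[-1,0,0,0,0,0,0, -1,0,0,0,0,0,0]'
python3 rel.py .4748 .2167 .122
```

```text
clock: 7.53
tcp_pos: [0.4758, 0.2169, 0.1475]
orientation: [0.0, 0.18, 0.984, 0.0]
wrist_force: [-0.0, -0.3, 0.4]
finger_gap: -0.0001
clock: 7.95
tcp_pos: [0.4757, 0.2172, 0.121]
orientation: [0.0, 0.18, 0.984, 0.0]
wrist_force: [-2.4, 0.6, 3.3]
finger_gap: -0.0001
clock: 8.12
tcp_pos: [0.4757, 0.2172, 0.1215]
orientation: [0.0, 0.18, 0.984, 0.0]
wrist_force: [-2.3, 0.4, 3.3]
finger_gap: -0.0002
tool delta [ 0.0007 -0.0008 -0.0005] gap -0.0002 F [-2.3  0.4  3.3]
```

Pressed about 25.5 mm down at 3.3 N. Holding for 1.25 s.

```bash
for i in 1 ; do python3 -m jog '[-1,0,0,0,0,0,0, -1,0,0,0,0,0,0, -1,0,0,0,0,0,0, -1,0,0,0,0,0,0, -1,0,0,0,0,0,0]'; python3 -m jog '[-1,0,0,0,0,0,0, -1,0,0,0,0,0,0, -1,0,0,0,0,0,0, -1,0,0,0,0,0,0, -1,0,0,0,0,0,0]'; python3 -m jog '[-1,0,0,0,0,0,0, -1,0,0,0,0,0,0, -1,0,0,0,0,0,0, -1,0,0,0,0,0,0, -1,0,0,0,0,0,0]'; done
python3 - <<'E'
from plant import viewer
from h import *
c=viewer.read_camera("side")
cv2.imwrite("pics/pad2.png",cv2.resize(c["pixels"][200:380,200:400,::-1],(640,576)))
b=blob(c,(235,275,225,270),45); print(b[:1])
for z in(.205,.207,.22): print(z,proj(c,(.599,.1955,z)))
E
```

```text
clock: 8.53
tcp_pos: [0.4757, 0.2171, 0.1214]
orientation: [0.0, 0.18, 0.984, 0.0]
wrist_force: [-2.3, 1.0, 3.7]
finger_gap: -0.0002
clock: 8.95
tcp_pos: [0.4757, 0.217, 0.1213]
orientation: [0.0, 0.18, 0.984, 0.0]
wrist_force: [-1.5, 1.4, 2.1]
finger_gap: 0.0
clock: 9.37
tcp_pos: [0.4756, 0.217, 0.1214]
orientation: [0.0, 0.18, 0.984, 0.0]
wrist_force: [-1.3, 2.5, 3.5]
finger_gap: -0.0001
[(array([245, 240,  17,  25, 313]), array([253.01597444, 252.52715655]))]
0.205 [253.50957813 253.75435579]
0.207 [253.45179112 252.69420855]
0.22 [253.07317894 245.73515468]
```

View pics/pad2.png

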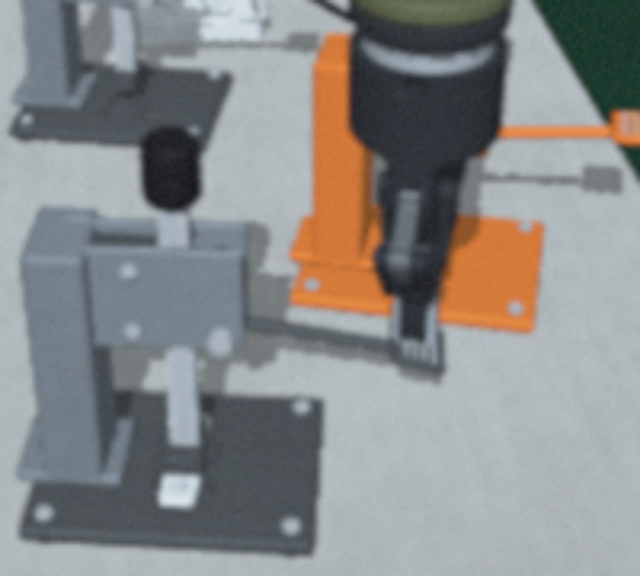

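The ram is fully down: the knob is at row 252.5, which matches a ram value of about 0.002. The card end shows in place at crop (180,490). Backing off the pad.

```bash
python3 -m jog '[-1,0,0,-0.008,0,0,0, -1,0,0,-0.015,0,0,0, -1,0,0,-0.025,0,0,0, -1,0,0,-0.03,0,0,0, -1,0,0,-0.03,0,0,0]'
python3 -m jog '[-1,0,0,-0.02,0,0,0, -1,0,0,0,0,0,0, -1,0,0,0,0,0,0, -1,0,0,0,0,0,0]'
python3 - <<'E'
from plant import viewer
from h import *
c=viewer.read_camera("side")
cv2.imwrite("pics/end.png",cv2.resize(c["pixels"][200:380,200:400,::-1],(640,576)))
b=blob(c,(235,275,225,270),45); print(b[:1])
E
```

```text
clock: 9.83
tcp_pos: [0.4751, 0.215, 0.2302]
orientation: [-0.001, 0.181, 0.984, -0.001]
wrist_force: [0.9, 0.4, 0.6]
finger_gap: 0.0003
clock: 10.17
tcp_pos: [0.4751, 0.2155, 0.2487]
orientation: [-0.0, 0.18, 0.984, -0.001]
wrist_force: [-0.8, 0.8, -0.3]
finger_gap: -0.0006
[(array([245, 240,  17,  25, 328]), array([252.9054878 , 252.42682927]))]
```

View pics/end.png

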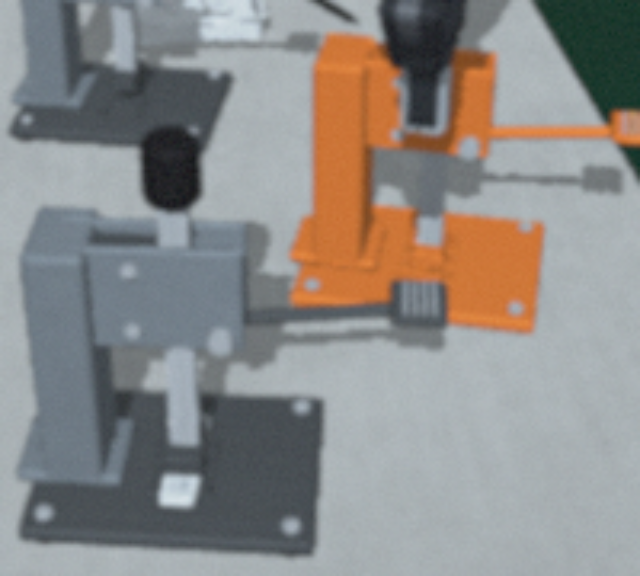

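The pad is back up at crop (418,300), the same place as before the press. The ram is down, the card is in place and the arm is clear of everything. Handing in.

```bash
python3 -c "
from plant import bot
print(bot.job_done())"
```

```text
the job is handed in; nothing more can be done
None
```

The job is done and handed in at about 10.2 s on the robot's clock; it gave no verdict.

- **Lifting:** The card was under the left press. I gripped that press's knob and pulled the ram from about 0.030 to about 0.067. I eased it down and let go, and the camera put it at about 0.060, its top notch, with the fingers clear.
- **Releasing:** I pressed the pad down about 25.5 mm at roughly 3.3 N and held it for about 1.4 s, then backed straight off.
- **Last checks:** The last picture shows the knob at the height for a ram value of about 0.002. The pad is back at its starting place and the visible end of the card is where it was. The tool is clear, with the wrist force near zero. The readings disagreed only by up to 2 mm: the pad's measured and predicted positions, and a small rise of the tool as the grip closed.

The ram and pawl values are estimates from the side camera, as I had no direct reading of either joint.

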